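# Empty the gate tray of wooden blanks

### The job

Fold down the end gate of the aluminium tipping tray while the tray lies flat, then lift the tray by its black grip so that both wooden blanks slide out over the lowered gate into the grey bin. Do not handle the blanks themselves. Finish with the tray lying flat again on its cradle and the gate left down.

Things in the scene. Friction and masses are not known exactly. Their poses are not given: they have to be found in the camera images.
- stand: Plywood cradle, 170 x 235 mm base, fixed to the bench; it carries the tipping tray, an aluminium tray about 130 mm wide (x) and 200 mm long (y), y -100 to +100 mm, with its inner floor 120 mm above the bench and side and rear walls 34 mm high, 4 mm thick. The origin is on the bench under the middle of the tray. Its +y axis points to the tray's rear (grip) end, -y to the gate end, z up.
- tray (a joint): Tip angle of the tray in rad: 0 lying flat on the cradle, growing as the grip (+y) end is lifted, stop at 0.8. The hinge axis is parallel to the cradle's x axis, at y = -100 mm, z = 112 mm in the cradle's frame (under the gate end). Lifting the grip takes about 3 N; the tray sinks back by its weight when let go. Wood slides on the tray from about 13 to 20 degrees on.
- gate (a joint): Angle of the end gate relative to the tray in rad: 0 upright (closed), about 1.57 folded down outward in line with the tray floor, stop at 1.6. The gate is a plain aluminium plate 132 mm wide, 4 mm thick, hinged along its lower edge at y = -104 mm, z = 115 mm in the cradle's frame, its axis parallel to x. Its light friction hinge has no latch: pushed outward (towards -y) from inside by more than about 20 degrees it folds down by its own weight.
- gate_edge (a point): Middle of the gate's upper edge, 54 mm from the gate's hinge. Upright it stands 49 mm above the tray floor, 15 mm above the tray's side walls.
- tray_grip (a point): Centre of the tray's black grip: a round bar 28 mm in diameter and 22 mm long, its axis parallel to the cradle's x, to be pinched by its flat ends from above (22 mm wide, fingers closing along x). It may turn between the fingers. With the tray flat it lies at y = +132 mm, z = 158 mm in the cradle's frame, 32 mm behind the rear wall's outer face; it moves with the tray on a radius of 237 mm about the tray's hinge.
- bin: Open grey plastic bin in front of the gate end, fixed, 170 mm (x) x 190 mm (y) x 70 mm high, walls and floor 4 mm. Origin at the centre of its underside, z up, y along its long side.
- blank_a: Round wooden blank, 44 mm in diameter, 12 mm thick, about 16 g, lying in the tray at the start. Origin at the centre of its underside, z along its axis.
- blank_b: The second, identical wooden blank in the tray.
Not all that is in view belongs to the job. What is shaped like the blank_b but pink or purple is not meant.

How it is judged:
On the way, in this order (a step that is already met when the one before it is completed fails the run):
1. the gate is folded down while the tray lies flat and both blanks are still in it (value of joint gate above 1.3 rad and value of joint tray below 0.08 rad and height (world z) of each of blank_a, blank_b above 0.11 m), for 0.2 s.
2. the tray is tipped towards the gate (value of joint tray above 0.17 rad), for 0.2 s.
At the end, for the whole second after the job is handed in: both blanks lie at rest inside the bin (below its rim), the tray is back flat on its cradle (within 0.1 rad) and the gate is still folded down (over 1.2 rad) (x of blank_a in the frame of bin between -0.083 and 0.083 m and y of blank_a in the frame of bin between -0.093 and 0.093 m and z of each of blank_a, blank_b in the frame of bin below 0.06 m and x of blank_b in the frame of bin between -0.083 and 0.083 m and y of blank_b in the frame of bin between -0.093 and 0.093 m and linear speed of each of blank_a, blank_b below 0.03 m/s and value of joint tray below 0.1 rad and value of joint gate above 1.2 rad); the robot touches nothing.
It fails at once if the tray is lifted before the gate is down (value of joint tray above 0.12 rad and value of joint gate below 1 rad).
It fails at once if a blank is handled with the fingers (contact force between the fingers and blank_a above 2 N or contact force between the fingers and blank_b above 2 N).
It also fails if it takes over 48 s, if anything falls off the work surface, if the arm or the gripper's body presses on something with over 40 N, if the wrist force passes 120 N, or if a joint passes its speed limit or range.

### The arm

A 6-joint arm with a two-finger parallel gripper is mounted at the origin on the work surface. World frame = base frame: x ahead of the robot, y to its left, z up, the work surface at z = 0. Lengths are in m, angles in rad, forces in N, time in s.
With the tool pointing down it reaches from about 0.375 to 0.975 m from the base axis. Payload 3.8 kg.
Tool frame: the origin (TCP) lies at the very end of the fingers, on their centre line; the grasp point (between the pads) lies 19 mm behind it (bot.pinch_z is the distance from the TCP to the grasp point, in m); x points along the fingers, y is the direction in which the jaws open and shut, and the axes are right-handed (so a half turn about x gives the same grasp; the last joint's range is limited). The gripper opens to 85 mm and grips with 20 to 120 N. Pads are 22 mm wide; open, the fingers measure 114 mm over their backs; the gripper's body (76 mm by 85 mm) begins 54 mm behind the grasp point. The pads swing forward as they close: fully open they stand 13 mm farther back than shut.
Start: joints at [1.238, 0.264, 1.604, -0, 1.274, -0.037], TCP at [0.197, 0.646, 0.231] pointing down, gripper open.
Joint ranges: [-2.63, 2.63], [-0.94, 2.18], [0.31, 2.57], [-1.31, 4.45], [0, 2.66], [-2.55, 2.55]. Speed limits (rad/s): [2.57, 2.57, 3.14, 3.14, 3.14, 3.14].

### API

Orientations are given as a rotation vector (axis times angle).
In Python, from workcell import monitor, imaging, finish_job, bot gives the robot as it stands.
- The arm moves only by the tool jog_arm, never from a script. Its argument "rows" is a list of rows, each a list of 7 numbers: the shift along the tool's x, y, z in m, then the turn, a rotation vector about the tool's x, y, z in rad, then the opening in per cent of the stroke, from 0 (shut) to 100 (fully open). A call has 1 to 20 rows; each row is the pose to reach, as a shift and turn from the pose measured when the call began, along the tool's axes at that moment; what a row does not reach only later rows make up. A row lasts 1/10 s, in which the tool goes at most 50 mm and 8.59 degrees, less where a joint would pass 70% of its speed; a pose out of reach is approached as far as the arm can. A call with a gripper value outside its range is refused whole. The fingers move at their own pace and stop on an object; "force" is the grip in N (left out, the last holds). Time passes only in rows, so rows that repeat a pose let the fingers close. It gives the time, the measured TCP pose, the force and the opening at its end, in the units of the state.
- monitor.read_state(): the state, without advancing time (a new reading comes with each control period).
- imaging.read_camera(name): name is "side" or "top"; returns the picture (420x560x3 uint8, blue, green, red); there is no depth.
- imaging.camera_params(name): a dict with "fx", "fy", "cx", "cy" (pixels), "T" (4x4, takes a point from camera to world coordinates). Camera axes: x right, y down, z forward; pixel columns grow to the right and rows downward; lengths in m; the calibration is good to about 2 mm. A picture is of the moment at which its call begins. camera_params takes no time and is no camera call.
- finish_job(): hands the job in, once; it reports no verdict.
The state is a dict: "time": time; "q": joint angles; "joint_vel": joint speeds; "joint_torque": joint torques, N m; "tool_pos": TCP position; "tcp_rot": TCP orientation; "wrist_force": force on the tool from outside, world axes, zero at the start; "torque": the same for the moment, N m; "width": opening from 0.0 (shut) to 1.0 (fully open).
Only numpy, scipy, OpenCV 4.12 (cv2) and the standard library are available. Lean on these libraries where they do the work, as an engineer would, in place of code of your own. Each camera call takes 0.05 s, during which the arm holds its last target. There are 200 camera calls.

## Working session

There is one attempt and no reset: what is moved stays moved. The work goes in short steps, Python scripts to look and compute and a tool call to move; the robot and the scene stay as the last step left them, time stands still between calls to the robot, and variables do not carry over. Pictures are saved under pics/ and viewed, about 8 in all and at most 12, crops included, and the job is handed in when it is done.

Besides the shell and the picture viewer there is one more tool, called after ">>>" as name([rows], argument=value, ...), one row to a line, values as JSON. jog_arm: Moves the arm, as the interface text tells. Its arguments: {"type":"object","properties":{"rows":{"type":"array","items":{"type":"array","items":{"type":"number"}}},"force":{"type":"number"}},"required":["rows"]}

```bash
mkdir -p pics; python3 - <<'E'
from workcell import monitor, imaging, bot
import cv2, numpy as np
for n in("top","side"):
    im=imaging.read_camera(n); cv2.imwrite(f"pics/{n}0.png",im)
    p=imaging.camera_params(n); print(n,p["fx"],p["fy"],p["cx"],p["cy"]);print(np.round(p["T"],4))
s=monitor.read_state(); print(s)
E
```

```text
top 451.38316477765824 451.38316477765824 278.18422219061756 216.66112948851622
[[ 0.0231 -0.983   0.1822  0.4203]
 [-0.9997 -0.0222  0.0069  0.0452]
 [-0.0028 -0.1823 -0.9832  0.8629]
 [ 0.      0.      0.      1.    ]]
side 382.1972964258685 382.1972964258685 289.4643494519847 205.65431951730517
[[ 0.8477 -0.3301  0.4153  0.2868]
 [-0.53   -0.4947  0.6887 -0.4105]
 [-0.0219 -0.8039 -0.5943  0.5013]
 [ 0.      0.      0.      1.    ]]
{'time': 0.1, 'q': array([ 1.23811369e+00,  2.64697046e-01,  1.60527322e+00, -8.52071276e-07,
        1.27372636e+00, -3.68984642e-02]), 'joint_vel': array([-0.00066793,  0.00014943, -0.00307059,  0.00050588, -0.00012129,
        0.00012483]), 'joint_torque': array([ 1.45732582e-03, -5.16706502e+01, -3.68589377e+01, -1.41782825e-04,
        6.19133381e-03, -4.42158114e-05]), 'tool_pos': array([0.19653236, 0.64503736, 0.23005426]), 'tcp_rot': array([ 0.23053792,  1.55868597, -0.23379669]), 'wrist_force': array([ 0.80524766, -0.45092224,  0.04474661]), 'torque': array([-0.01994998, -0.00851553,  0.00644009]), 'width': 1.0025291906128697}
```

View pics/top0.png

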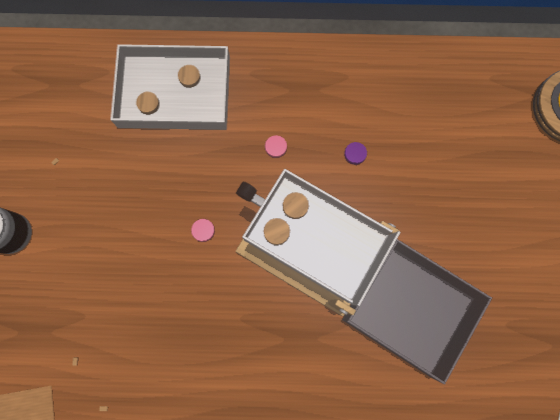

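View pics/side0.png

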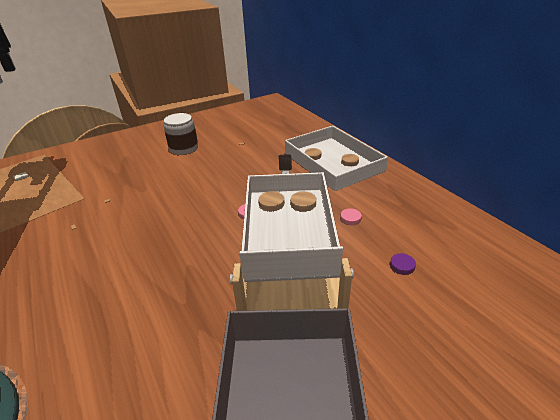

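Candidates: the tray on the plywood cradle with a black grip (grip at top (246,191), gate end at about (370,270), bin at (418,310)). The decoy is a second tray with blanks at (170,88), without cradle or grip. Loose pink/purple discs are at (276,146), (203,230) and (356,153). I choose the cradle tray; its blanks are at (295,205) and (277,231). Next is a close crop and measurement.

```bash
cat > h.py <<'E'
import numpy as np, cv2
from workcell import monitor, imaging, bot
from scipy.spatial.transform import Rotation as R
def ray(n,u,v):
    p=imaging.camera_params(n);T=np.array(p["T"])
    d=T[:3,:3]@[(u-p["cx"])/p["fx"],(v-p["cy"])/p["fy"],1]
    return T[:3,3],d
def onz(n,u,v,z):
    o,d=ray(n,u,v); return o+d*(z-o[2])/d[2]
def tri(a,b):
    (o,d),(p,e)=ray("top",*a),ray("side",*b)
    s=np.linalg.lstsq(np.c_[d,-e],p-o,rcond=None)[0]
    x,y=o+d*s[0],p+e*s[1]; return (x+y)/2,np.linalg.norm(x-y)
def proj(n,X):
    p=imaging.camera_params(n);T=np.array(p["T"]);c=T[:3,:3].T@(np.array(X)-T[:3,3])
    return np.array([p["fx"]*c[0]/c[2]+p["cx"],p["fy"]*c[1]/c[2]+p["cy"]])
E
python3 - <<'E'
from h import *
t=cv2.imread("pics/top0.png"); s=cv2.imread("pics/side0.png")
def blob(im,x0,y0,x1,y1,th=60):
    m=(im.max(2)<th).astype(np.uint8)[y0:y1,x0:x1]
    n,l,st,c=cv2.connectedComponentsWithStats(m)
    k=1+st[1:,4].argmax(); return c[k]+[x0,y0],st[k]
a,sa=blob(t,225,175,265,205);b,sb=blob(s,270,145,300,172)
print(a,sa,b,sb,tri(a,b))
g=np.where(np.ones(1))
# blanks
h=cv2.cvtColor(t,cv2.COLOR_BGR2HSV)
roi=np.zeros(h.shape[:2],np.uint8);cv2.fillPoly(roi,[np.array([[290,182],[386,238],[342,292],[255,235]])],1)
m=((h[...,1]>90)&(roi>0)).astype(np.uint8)
n,l,st,c=cv2.connectedComponentsWithStats(m)
for i in range(1,n):
    if st[i,4]>100: print("blank",c[i],st[i],onz("top",*c[i],.132))
cv2.imwrite("pics/crop.png",np.hstack([cv2.resize(t[165:385,230:490],None,fx=3,fy=3,interpolation=cv2.INTER_CUBIC)])[:600,:780])
E
```

```text
[244.7037037 192.       ] [ 12   8  19  18 108] [284.7032967 162.0989011] [  9  10  13  15 182] (array([0.59022374, 0.10500197, 0.15669323]), np.float64(0.0002253428700364512))
blank [295.13590264 205.02434077] [283 193  25  25 493] [0.57601205 0.0227943  0.132     ]
blank [276.24505929 231.08498024] [264 219  25  25 506] [0.53172031 0.05300446 0.132     ]
```

View pics/crop.png

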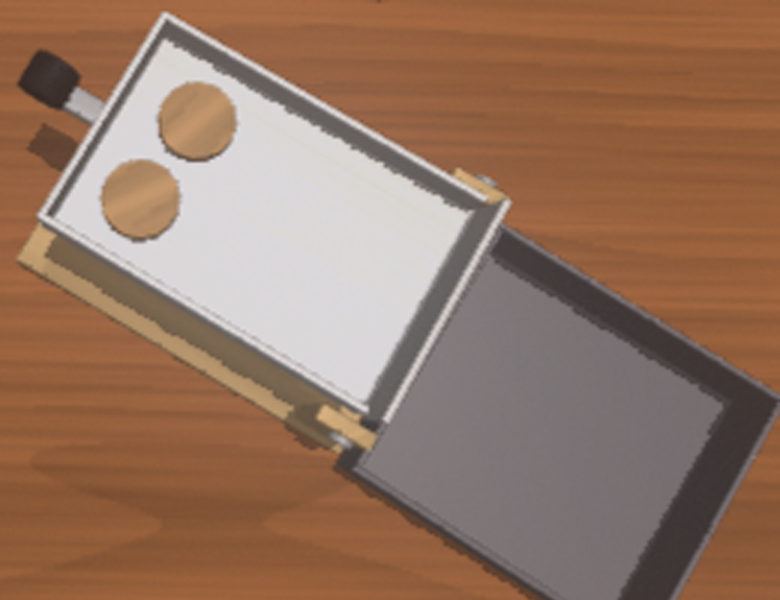

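The crop confirms the choice. The grip is at (246,191), the rear rim corners are at (285,170) and (244,237), and the gate's top edge runs from (400,233) to (360,306). I'll fit the frame and compute the moves.

```bash
python3 - <<'E'
from h import *
f=lambda x,y:(x/3+230-1/3,y/3+165-1/3)
rl=onz("top",*f(165,14),.154);rr=onz("top",*f(42,216),.154)
gl=onz("top",*f(510,203),.169);gr=onz("top",*f(388,422),.169)
for k in (rl,rr,gl,gr):print(np.round(k,4))
print("widths",np.linalg.norm(rl-rr),np.linalg.norm(gl-gr))
G=np.array([.5902,.1050]); 
rm=(rl+rr)[:2]/2; gm=(gl+gr)[:2]/2
print("grip-gate",np.linalg.norm(G-gm),"grip-rear",np.linalg.norm(G-rm))
y=(G-gm);y/=np.linalg.norm(y);x=np.array([y[1],-y[0]])
ang=np.degrees(np.arctan2(y[1],y[0]));print("y dir",y,ang,"x",x)
for nm,w in(("rear",rl-rr),("gate",gl-gr)): w=w[:2]/np.linalg.norm(w[:2]);print(nm,w)
o=(G-.132*y+gm+.106*y)/2;print("origin",o)
s=monitor.read_state();Rm=R.from_rotvec(s["tcp_rot"]).as_matrix();print(Rm.round(3))
np.savez("fr.npz",o=o,y=y,x=x)
for b in([.57601,.02279],[.53172,.053]):print("blank",(b-o)@x,(b-o)@y)
for z,c in (("side",[0,.132,.158]),("side",[-.066,-.106,.169]),("side",[.066,-.106,.169])):
    print(proj(z,np.r_[o+c[0]*x+c[1]*y,c[2]]))
E
```

```text
[0.6303 0.0415 0.154 ]
[0.5183 0.1042 0.154 ]
[ 0.5285 -0.139   0.169 ]
[ 0.4157 -0.0748  0.169 ]
widths 0.1284291054547994 0.12968546697638633
grip-gate 0.24259357780376845 grip-rear 0.035887910130749955
y dir [0.48681029 0.87350772] 60.86885428720421 x [ 0.87350772 -0.48681029]
rear [ 0.87277461 -0.48812343]
gate [ 0.86911071 -0.4946176 ]
origin [ 0.52482294 -0.01230928]
[[-0.001  0.291  0.957]
 [-0.002  0.957 -0.291]
 [-1.    -0.002 -0.   ]]
blank 0.027625599082638695 0.05557788091069506
blank -0.025768596798175055 0.06040572165385297
[284.78403682 162.09464158]
[240.03360442 251.11721376]
[343.80247741 245.86162542]
```

>>> jog_arm([
  [0, -0.602, 0.491, 1.785, 0, 0, 0],
  [0, -0.602, 0.491, 1.785, 0, 0, 0],
  [0, -0.602, 0.491, 1.785, 0, 0, 0],
  [0, -0.602, 0.491, 1.785, 0, 0, 0],
  [0, -0.602, 0.491, 1.785, 0, 0, 0],
  [0, -0.602, 0.491, 1.785, 0, 0, 0],
  [0, -0.602, 0.491, 1.785, 0, 0, 0],
  [0, -0.602, 0.491, 1.785, 0, 0, 0],
  [0, -0.602, 0.491, 1.785, 0, 0, 0],
  [0, -0.602, 0.491, 1.785, 0, 0, 0],
  [0, -0.602, 0.491, 1.785, 0, 0, 0],
  [0, -0.602, 0.491, 1.785, 0, 0, 0],
  [0, -0.602, 0.491, 1.785, 0, 0, 0],
  [0, -0.602, 0.491, 1.785, 0, 0, 0],
  [0, -0.602, 0.491, 1.785, 0, 0, 0],
  [0, -0.602, 0.491, 1.785, 0, 0, 0],
  [0, -0.602, 0.491, 1.785, 0, 0, 0],
  [0, -0.602, 0.491, 1.785, 0, 0, 0],
  [0, -0.602, 0.491, 1.785, 0, 0, 0],
  [0, -0.602, 0.491, 1.785, 0, 0, 0],
])

```text
time: 2.1
tool_pos: [0.4903, -0.0728, 0.2311]
tcp_rot: [1.571, 0.923, -1.574]
wrist_force: [-0.6, 0.2, 0.9]
width: 0.002
```

```bash
cat > st.py <<'E'
from h import *
f=np.load("fr.npz")
def st():
    s=monitor.read_state();Rm=R.from_rotvec(s["tcp_rot"]).as_matrix();p=s["tool_pos"]
    d=p[:2]-f["o"]
    print("t",s["time"],"tray xy",(d@f["x"]).round(4),(d@f["y"]).round(4),"z",p[2].round(4),"w",round(s["width"],3),"F",np.round(s["wrist_force"],1));print(Rm.round(3),"tray x",f["x"].round(3),"q",s["q"].round(2))
if __name__=="__main__":st()
E
python3 st.py
```

```text
t 2.1 tray xy -0.0008 -0.0696 z 0.2311 w 0.002 F [-0.6  0.2  0.9]
[[-0.001  0.874 -0.487]
 [-0.002 -0.487 -0.874]
 [-1.    -0.     0.002]] tray x [ 0.874 -0.487] q [-0.2  -0.08  1.98 -0.    1.24  0.31]
```

>>> jog_arm([
  [0.045, 0, 0, 0, 0, 0, 0],
  [0.085, 0, 0, 0, 0, 0, 0],
  [0.085, 0, 0.01, 0, 0, 0, 0],
  [0.085, 0, 0.018, 0, 0, 0, 0],
  [0.085, 0, 0.026, 0, 0, 0, 0],
  [0.085, 0, 0.034, 0, 0, 0, 0],
  [0.085, 0, 0.042, 0, 0, 0, 0],
  [0.085, 0, 0.05, 0, 0, 0, 0],
  [0.085, 0, 0.058, 0, 0, 0, 0],
  [0.08, 0, 0.066, 0, 0, 0, 0],
  [0.08, 0, 0.066, 0, 0, 0, 0],
  [0.08, 0, 0.066, 0, 0, 0, 0],
  [0.04, 0, 0.05, 0, 0, 0, 0],
  [0.0, 0, 0.02, 0, 0, 0, 0],
  [0.0, 0, 0, 0, 0, 0, 0],
  [0.0, 0, -0.05, 0, 0, 0, 50],
])

```text
time: 3.7
tool_pos: [0.5158, -0.0298, 0.2334]
tcp_rot: [1.574, 0.918, -1.573]
wrist_force: [1.1, -0.4, -0.6]
width: 0.157
```

```bash
python3 - <<'E'
from st import *
st()
t=imaging.read_camera("top");s=imaging.read_camera("side")
cv2.imwrite("pics/a.png",np.hstack([cv2.resize(t[140:390,200:500],(400,333)),cv2.resize(s[100:350,150:450],(400,333))]))
E
```

```text
t 3.7 tray xy 0.0006 -0.0196 z 0.2334 w 0.157 F [ 1.1 -0.4 -0.6]
[[ 0.003  0.872 -0.489]
 [-0.003 -0.489 -0.872]
 [-1.     0.004  0.002]] tray x [ 0.874 -0.487] q [-0.1  -0.04  1.94 -0.    1.24  0.41]
```

View pics/a.png

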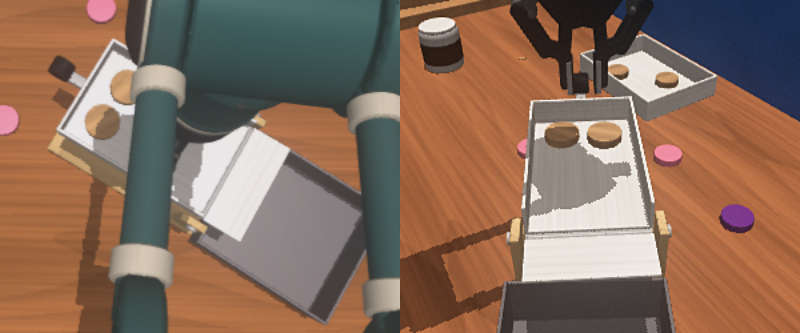

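The image shows the gate folded down (composite (245,185)), the tray flat and both blanks still in it. Next I go to the grip.

>>> jog_arm([
  [0, 0, -0.05, 0, 0, 0, 60],
  [0, 0, -0.1, 0, 0, 0, 60],
  [0, 0, -0.154, 0, 0, 0, 60],
  [0, 0, -0.154, 0, 0, 0, 60],
  [0.03, 0, -0.154, 0, 0, 0, 60],
  [0.06, 0, -0.154, 0, 0, 0, 60],
  [0.08, 0, -0.154, 0, 0, 0, 60],
  [0.094, 0, -0.154, 0, 0, 0, 60],
  [0.094, 0, -0.154, 0, 0, 0, 60],
  [0.094, 0, -0.154, 0, 0, 0, 60],
], force=40)

```text
time: 4.8
tool_pos: [0.5916, 0.1099, 0.1383]
tcp_rot: [1.572, 0.927, -1.568]
wrist_force: [0.4, -0.3, 0.2]
width: 0.599
```

```bash
python3 - <<'E'
from st import *
st()
s=imaging.read_camera("side");t=imaging.read_camera("top")
cv2.imwrite("pics/b.png",np.hstack([cv2.resize(t[120:320,180:380],(390,390)),cv2.resize(s[100:250,210:360],(390,390))]))
E
```

```text
t 4.8 tray xy -0.0012 0.1393 z 0.1383 w 0.599 F [ 0.4 -0.3  0.2]
[[ 0.002  0.876 -0.483]
 [ 0.001 -0.483 -0.876]
 [-1.     0.001 -0.001]] tray x [ 0.874 -0.487] q [0.14 0.2  1.86 0.   1.08 0.65]
```

View pics/b.png

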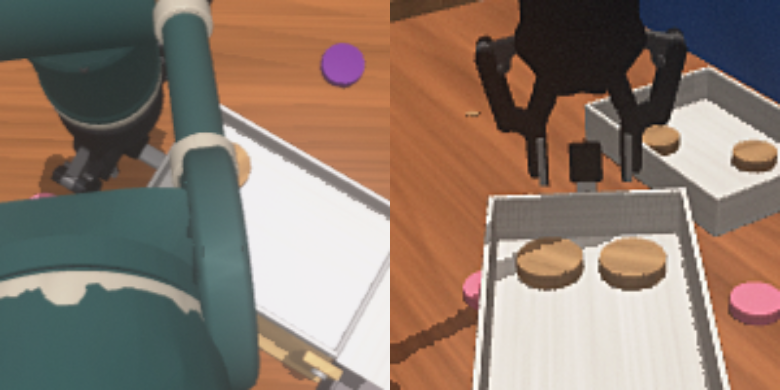

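The fingers straddle the grip (side crop (585,160)), 5 mm too far back. I correct that and close.

>>> jog_arm([
  [0, 0.001, 0.005, 0, 0, 0, 60],
  [0, 0.001, 0.005, 0, 0, 0, 20],
  [0, 0.001, 0.005, 0, 0, 0, 10],
  [0, 0.001, 0.005, 0, 0, 0, 10],
  [0, 0.001, 0.005, 0, 0, 0, 10],
  [0, 0.001, 0.005, 0, 0, 0, 10],
  [0, 0.001, 0.005, 0, 0, 0, 10],
], force=40)

```text
time: 5.6
tool_pos: [0.5899, 0.106, 0.1406]
tcp_rot: [1.574, 0.927, -1.568]
wrist_force: [-5.9, 1.3, 5.6]
width: 0.25
```

```bash
python3 st.py
```

```text
t 5.6 tray xy -0.0007 0.135 z 0.1406 w 0.25 F [-5.9  1.3  5.6]
[[ 0.002  0.875 -0.484]
 [ 0.002 -0.484 -0.875]
 [-1.     0.001 -0.003]] tray x [ 0.874 -0.487] q [0.14 0.19 1.86 0.   1.08 0.64]
```

Gripped at 21 mm. I lift along the arc.

>>> jog_arm([
  [-0.011, 0, 0.002, 0, 0, 0, 10],
  [-0.023, 0, 0.006, 0, 0, 0, 10],
  [-0.034, 0, 0.01, 0, 0, 0, 10],
  [-0.045, 0, 0.014, 0, 0, 0, 10],
  [-0.056, 0, 0.019, 0, 0, 0, 10],
  [-0.066, 0, 0.024, 0, 0, 0, 10],
  [-0.077, 0, 0.03, 0, 0, 0, 10],
  [-0.087, 0, 0.036, 0, 0, 0, 10],
  [-0.096, 0, 0.043, 0, 0, 0, 10],
  [-0.106, 0, 0.05, 0, 0, 0, 10],
  [-0.115, 0, 0.058, 0, 0, 0, 10],
  [-0.123, 0, 0.066, 0, 0, 0, 10],
  [-0.123, 0, 0.066, 0, 0, 0, 10],
  [-0.123, 0, 0.066, 0, 0, 0, 10],
  [-0.123, 0, 0.066, 0, 0, 0, 10],
  [-0.123, 0, 0.066, 0, 0, 0, 10],
  [-0.123, 0, 0.066, 0, 0, 0, 10],
  [-0.123, 0, 0.066, 0, 0, 0, 10],
])

```text
time: 7.4
tool_pos: [0.5571, 0.0481, 0.2632]
tcp_rot: [1.572, 0.929, -1.57]
wrist_force: [-5.6, 0.4, -3.4]
width: 0.253
```

```bash
python3 - <<'E'
from st import *
st()
s=imaging.read_camera("side");t=imaging.read_camera("top")
cv2.imwrite("pics/c.png",np.hstack([cv2.resize(t[140:390,200:500],(400,333)),cv2.resize(s[70:420,150:450],(343,400))[:333]]))
E
```

```text
t 7.4 tray xy -0.0012 0.0684 z 0.2632 w 0.253 F [-5.6  0.4 -3.4]
[[ 0.     0.875 -0.483]
 [ 0.002 -0.483 -0.875]
 [-1.    -0.001 -0.002]] tray x [ 0.874 -0.487] q [0.04 0.03 1.82 0.   1.3  0.54]
```

View pics/c.png

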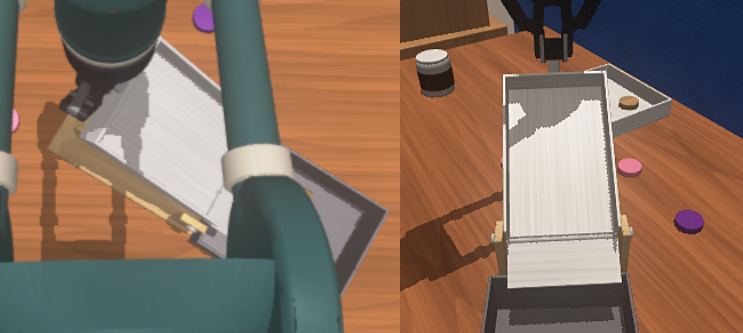

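The tray is tipped and empty, with a blank edge visible in the bin at composite (308,195). I lower along the same arc, then release.

>>> jog_arm([
  [0.008, 0, -0.008, 0, 0, 0, 10],
  [0.017, 0, -0.016, 0, 0, 0, 10],
  [0.027, 0, -0.023, 0, 0, 0, 10],
  [0.036, 0, -0.03, 0, 0, 0, 10],
  [0.046, 0, -0.036, 0, 0, 0, 10],
  [0.057, 0, -0.042, 0, 0, 0, 10],
  [0.067, 0, -0.047, 0, 0, 0, 10],
  [0.078, 0, -0.052, 0, 0, 0, 10],
  [0.089, 0, -0.056, 0, 0, 0, 10],
  [0.1, 0, -0.06, 0, 0, 0, 10],
  [0.112, 0, -0.064, 0, 0, 0, 10],
  [0.122, 0, -0.066, 0, 0, 0, 10],
  [0.122, 0, -0.066, 0, 0, 0, 10],
  [0.122, 0, -0.066, 0, 0, 0, 10],
  [0.122, 0, -0.066, 0, 0, 0, 60],
  [0.122, 0, -0.066, 0, 0, 0, 60],
  [0.122, 0, -0.066, 0, 0, 0, 60],
  [0.122, 0, -0.066, 0, 0, 0, 60],
])

```text
time: 9.3
tool_pos: [0.5886, 0.1057, 0.1408]
tcp_rot: [1.571, 0.929, -1.571]
wrist_force: [-0.5, 0.5, 0.4]
width: 0.597
```

```bash
python3 st.py
```

```text
t 9.3 tray xy -0.0018 0.1342 z 0.1408 w 0.597 F [-0.5  0.5  0.4]
[[-0.001  0.875 -0.483]
 [ 0.002 -0.483 -0.875]
 [-1.    -0.001 -0.001]] tray x [ 0.874 -0.487] q [0.14 0.19 1.87 0.   1.08 0.64]
```

Released. I rise straight up and swing away to the rear and left for a clear view.

>>> jog_arm([
  [-0.04, 0, 0, 0, 0, 0, 60],
  [-0.08, 0, 0, 0, 0, 0, 60],
  [-0.12, 0, 0, 0, 0, 0, 60],
  [-0.12, -0.05, -0.05, 0, 0, 0, 60],
  [-0.12, -0.08, -0.1, 0, 0, 0, 60],
  [-0.12, -0.11, -0.15, 0, 0, 0, 60],
  [-0.12, -0.14, -0.2, 0, 0, 0, 60],
  [-0.12, -0.17, -0.25, 0, 0, 0, 60],
  [-0.12, -0.2, -0.3, 0, 0, 0, 60],
  [-0.12, -0.23, -0.35, 0, 0, 0, 60],
  [-0.12, -0.23, -0.35, 0, 0, 0, 60],
  [-0.12, -0.23, -0.35, 0, 0, 0, 60],
])

```text
time: 10.5
tool_pos: [0.555, 0.5275, 0.2604]
tcp_rot: [1.569, 0.932, -1.569]
wrist_force: [0.4, -0.4, 0.2]
width: 0.602
```

```bash
python3 - <<'E'
from st import *
st()
s=imaging.read_camera("side");t=imaging.read_camera("top")
cv2.imwrite("pics/d.png",np.hstack([cv2.resize(t[140:390,200:500],(400,333)),cv2.resize(s[120:420,150:450],(333,333))]))
E
```

```text
t 10.5 tray xy -0.2364 0.4862 z 0.2604 w 0.602 F [ 0.4 -0.4  0.2]
[[-0.002  0.877 -0.48 ]
 [ 0.002 -0.48  -0.877]
 [-1.    -0.003 -0.001]] tray x [ 0.874 -0.487] q [0.73 0.42 1.34 0.   1.38 1.23]
```

View pics/d.png

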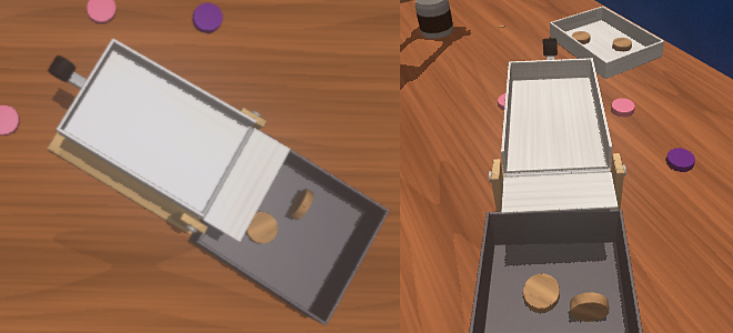

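The tray is flat, the gate is down and both blanks are in the bin. One lies flat at composite (263,228); the other, at (301,204), stands on its edge. I check that both are at rest.

>>> jog_arm([
  [0, 0, 0, 0, 0, 0, 60],
  [0, 0, 0, 0, 0, 0, 60],
  [0, 0, 0, 0, 0, 0, 60],
  [0, 0, 0, 0, 0, 0, 60],
  [0, 0, 0, 0, 0, 0, 60],
  [0, 0, 0, 0, 0, 0, 60],
  [0, 0, 0, 0, 0, 0, 60],
  [0, 0, 0, 0, 0, 0, 60],
  [0, 0, 0, 0, 0, 0, 60],
  [0, 0, 0, 0, 0, 0, 60],
])

```text
time: 11.6
tool_pos: [0.5551, 0.5264, 0.26]
tcp_rot: [1.567, 0.931, -1.569]
wrist_force: [-0.7, 0.1, 0.9]
width: 0.6
```

```bash
python3 - <<'E'
from st import *
def bl(im):
    h=cv2.cvtColor(im,cv2.COLOR_BGR2HSV)[...,1]>90
    roi=np.zeros(im.shape[:2],np.uint8)
    poly=np.array([[418,256],[478,300],[440,365],[362,315],[383,318]])
    cv2.fillPoly(roi,[poly],1)
    n,l,st_,c=cv2.connectedComponentsWithStats((h&(roi>0)).astype(np.uint8))
    return [(c[i].round(2),st_[i,4],onz("top",*c[i],.018).round(4)) for i in range(1,n) if st_[i,4]>60]
a=imaging.read_camera("top");print(bl(a))
for _ in range(15): b=imaging.read_camera("top")
print(bl(b)); print("diff",np.abs(a.astype(int)-b)[230:390,330:490].max(2).__gt__(40).sum())
s=imaging.read_camera("side")
cv2.imwrite("pics/e.png",np.hstack([cv2.resize(b[230:390,330:490],(390,390)),cv2.resize(s[270:420,210:390],(390,325),interpolation=2)[:,:].copy() if 0 else cv2.resize(s[270:420,210:360],(390,390))]))
E
```

```text
[(array([427.56, 293.79]), np.int32(154), array([ 0.4386, -0.2275,  0.018 ])), (array([396.87, 311.13]), np.int32(389), array([ 0.4059, -0.1702,  0.018 ]))]
[(array([427.68, 293.72]), np.int32(151), array([ 0.4387, -0.2277,  0.018 ])), (array([396.9 , 311.11]), np.int32(388), array([ 0.406 , -0.1702,  0.018 ]))]
diff 0
```

View pics/e.png

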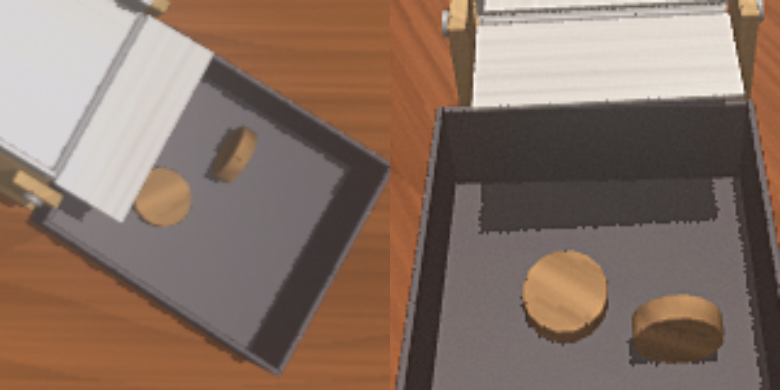

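Nothing changed between the two looks 0.75 s apart (blob shift 0.1 px). The blank on edge is stable, well inside the bin and below the rim. Handing in.

```bash
python3 -c "
from workcell import finish_job; print(finish_job())"
```

```text
the job is handed in; nothing more can be done
None
```

I folded the gate down from inside with closed fingers while the tray was flat. Then I pinched the black grip, tipped the tray to about 0.6 rad along its arc, lowered it again, let go and moved the arm clear. The job was handed in at about 12.5 s of robot time, and it reported no verdict.

- **Final pictures:** the tray is flat on its cradle, the gate is down, and the gripper touches nothing. Both blanks are in the bin, below its rim.
- **Blanks:** they did not move visibly over 0.75 s (0.1 px, no changed pixels). One lies flat; the other came to rest standing on its edge. That meets the limits as I read them (I estimate its origin about 26 mm above the bin's underside), but a flat rest would have been more certain.
- **Disagreements:** the grip and gate positions from the images differed by about 4 mm from the nominal spacing, so I averaged them. The approach to the grip was first 5 mm too far back and was corrected before closing.

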